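# Turn the tool carousel to the chuck key

## Task

Turn the revolving tool stand by pushing its rim with your fingers, until the T-shaped chuck key stands at the front, in line with the stand's pointer. Push only the rim: the tools stay in their pockets, untouched and not lifted, the stand is not whirled round, and the other things on the bench stay where they are. Finish with the carousel at rest and your hand clear.

Things in the scene. Friction and masses are not known exactly. Their poses are not given: they have to be found in the camera images.
- stand: Fixed foot of the revolving tool stand: a dark disc, 170 mm across, 14 mm high. Origin on the vertical axis of rotation, at bench height; z up. A flat steel pointer, 13 mm high, runs from it along its own -x (to the robot's side, turned up to 26 degrees) and ends in a diamond tip 206 mm from the axis, seen beyond the carousel's rim
- carousel: Grey metal carousel that turns about the stand's axis either way without stops. Origin on the axis, at its underside, 24 mm above the bench; z up. Its rim (24 to 70 mm above the bench) has 5 lobes, 90 mm wide, out to 135 mm from the axis, parted by 5 notches. Friction of about 0.22 N m (2 N at the rim) stops it where it is left
- notch (a point): One of the five finger notches in the rim, at 45 mm above the bench, 121 mm from the axis. Each is open above, below and outward, about 60 mm wide, its floor 102 mm from the axis. They lie 72 degrees apart, this one along the carousel's own +x; half-way between two notches, 62 mm from the axis, is a square pocket with one tool (walls up to 65 mm above the bench)
- chuck_center (a point): Loose steel tool standing in one of the carousel's pockets: small drill chuck: a stout drum 38 mm across that tapers at the top. About 54 mm tall, round foot 25 mm across, top about 103 mm above the bench. The point lies on its axis, half-way up (76 mm above the bench)
- key_center (a point): Loose steel tool standing in one of the carousel's pockets (which one varies): the chuck key, the only T-shaped tool: a round shaft 13 mm thick with a level cross-bar 64 mm long and 12 mm thick on top. About 54 mm tall, round foot 25 mm across, top about 103 mm above the bench. The point lies on its axis, half-way up (76 mm above the bench)
- countersink_center (a point): Loose steel tool standing in one of the carousel's pockets (which one varies): countersink: a plain cone, 31 mm across, point up. About 54 mm tall, round foot 25 mm across, top about 103 mm above the bench. The point lies on its axis, half-way up (76 mm above the bench)
- stepdrill_center (a point): Loose steel tool standing in one of the carousel's pockets (which one varies): step drill: a stack of ever thinner discs, point up. About 54 mm tall, round foot 25 mm across, top about 103 mm above the bench. The point lies on its axis, half-way up (76 mm above the bench)
- holesaw_center (a point): Loose steel tool standing in one of the carousel's pockets (which one varies): hole saw: an open cup 42 mm across, mouth up. About 54 mm tall, round foot 25 mm across, top about 103 mm above the bench. The point lies on its axis, half-way up (76 mm above the bench)
- casting: Bystander: finned aluminium casting, 120 x 80 x 53 mm, loose on the bench. Origin at the centre of its underside
- vice: Bystander: small machine vice, 205 x 80 x 57 mm, loose on the bench. Origin at the centre of its underside
- file: Bystander: flat file with black handle, 300 mm long, 19 mm high, loose on the bench. Origin at the centre of its underside
- hexkey: Bystander: L-shaped hex key, 110 x 45 mm, 10 mm thick, loose on the bench. Origin at the centre of its underside
- tray: Bystander: open steel parts tray, 140 x 100 x 30 mm, loose on the bench. Origin at the centre of its underside
- oilcan: Bystander: grey oil can, 60 mm across, 140 mm tall, loose on the bench. Origin at the centre of its underside
Mind the look-alikes: they are no part of the job. Leave any brown or turquoise look-alike of the part that bears holesaw_center alone.

How it is judged:
By the outcome, as a careful person would: the job done as asked, in the order asked, and still so for the second after the job is handed in, with the robot touching nothing.
It also fails if it takes over 72 s, if anything falls off the work surface, if the arm or the gripper's body presses on something with over 40 N, if the wrist force passes 120 N, or if a joint passes its speed limit or range.

## Robot

A 7-joint arm with a two-finger parallel gripper is mounted at the origin on the work surface. World frame = base frame: x ahead of the robot, y to its left, z up, the work surface at z = 0. Lengths are in m, angles in rad, forces in N, time in s.
With the tool pointing down it reaches from about 0.425 to 0.825 m from the base axis. Payload 3.6 kg.
Tool frame: the origin (TCP) lies at the very end of the fingers, on their centre line; the grasp point (between the pads) lies 19 mm behind it (ctrl.grasp_offset is the distance from the TCP to the grasp point, in m); z points along the fingers, y is the direction in which the jaws open and shut (so a half turn about z gives the same grasp; the last joint's range is limited). The gripper opens to 85 mm and grips with 20 to 120 N. Pads are 22 mm wide; open, the fingers measure 114 mm over their backs; the gripper's body (76 mm by 85 mm) begins 54 mm behind the grasp point. The pads swing forward as they close: fully open they stand 13 mm farther back than shut.
Start: joints at [-1.141, 0.615, -0.013, 1.423, 0.008, 1.103, -0.04], TCP at [0.286, 0.584, 0.231] pointing down, gripper open.
Joint ranges: [-3.12, 3.12], [-0.3, 2.06], [-1.34, 1.32], [0.26, 2.42], [-1.36, 4.5], [0.01, 1.98], [-2.84, 2.84]. Speed limits (rad/s): [2.79, 2.79, 3.14, 3.14, 3.14, 3.14, 3.14].

## Interface

Orientations are given as a 3x3 rotation matrix whose columns are the frame's x, y, z axes.
In Python, from rig import ctrl, cams gives the robot as it stands.
- The arm moves only by the tool play_rows, never from a script. Its argument "motion" is a list that holds one entry, the list of rows, each a list of 7 numbers: the shift along the world's x, y, z in mm, then the turn, a rotation vector about the world's x, y, z in rad, then the opening in per cent of the stroke, from 0 (shut) to 100 (fully open). A call has 1 to 20 rows; each row shifts and turns the commanded pose from where the row before left it; what a row does not reach is not made up. A row lasts 1/12 s, in which the tool goes at most 41.7 mm and 7.16 degrees, less where a joint would pass 70% of its speed; a pose out of reach is approached as far as the arm can. A call is refused whole if a number of a shift passes 41.7 or a number of a turn 0.125, either way. A call with a gripper value outside its range is refused whole. The fingers move at their own pace and stop on an object; the grip force is fixed at half the most. Time passes only in rows, so rows that do not move let the fingers close. It gives the time, the measured TCP pose, the force and the opening at its end, in the units of the state.
- ctrl.read_state(): the state, without advancing time (a new reading comes with each control period).
- cams.read_camera(name): name is "scene" or "top" or "wrist"; returns the picture (400x640x3 uint8, red, green, blue); there is no depth.
- cams.get_calibration(name): a dict with "fov_y" (degrees; the focal length in pixels is half the picture's height over the tangent of half this angle, whatever the lens; pixels are square), "cx", "cy" (the principal point, pixels), "origin" and "orientation" of the camera in the world; the wrist camera has in their place "hand_eye" (4x4, takes a point from camera to tool coordinates, whose origin is the TCP and whose axes are the flange's). Camera axes: x right, y up, looking along -z (the intrinsics and any distortion apply to the point x, -y, -z); pixel columns grow to the right and rows downward; lengths in m; the calibration is good to about 2 mm. A picture is of the moment at which its call begins: read the wrist's pose just before it. get_calibration takes no time and is no camera call.
- ctrl.finish_job(): hands the job in, once; it reports no verdict.
The state is a dict: "time": time; "qpos": joint angles; "dq": joint speeds; "joint_efforts": joint torques, N m; "tcp_pos": TCP position; "tcp_rot": TCP orientation; "ft_force": force on the tool from outside, world axes, zero at the start; "ft_torque": the same for the moment, N m; "width": finger opening in m.
Only numpy, scipy, OpenCV 4.12 (cv2) and the standard library are available. Lean on these libraries where they do the work, as an engineer would, in place of code of your own. Each camera call takes 0.05 s, during which the arm holds its last target. There are 200 camera calls.

## Working session

There is one attempt and no reset: what is moved stays moved. The work goes in short steps, Python scripts to look and compute and a tool call to move; the robot and the scene stay as the last step left them, time stands still between calls to the robot, and variables do not carry over. Pictures are saved under pics/ and viewed, about 8 in all and at most 12, crops included, and the job is handed in when it is done.

Besides the shell and the picture viewer there is one more tool, called after "Emit:" as name([rows], argument=value, ...), one row to a line, values as JSON. play_rows: Moves the arm, as the interface text tells. Its arguments: {"type":"object","properties":{"motion":{"type":"array"}},"required":["motion"]}

```bash
mkdir -p pics; ls; python3 - <<'E'
from rig import ctrl,cams
import cv2
for n in("top","scene"):
    cv2.imwrite(f"pics/{n}0.png",cams.read_camera(n)[:,:,::-1]); print(n,cams.get_calibration(n))
print(cams.get_calibration("wrist"))
print(ctrl.read_state())
E
```

```text
pics
top {'fov_y': 53.7540539456971, 'cx': 316.7078558806905, 'cy': 202.30478472789267, 'origin': array([0.28556347, 0.03497483, 1.34018577]), 'orientation': array([[-0.02705798,  0.98014583, -0.19642306],
       [-0.99962707, -0.02725482,  0.00170137],
       [-0.00368589,  0.19639584,  0.98051777]])}
scene {'fov_y': 54.692794704190845, 'cx': 321.91543463023817, 'cy': 196.20060216853912, 'origin': array([1.02056076, 0.84348494, 0.70901326]), 'orientation': array([[-8.64695681e-01, -2.81989348e-01,  4.15672211e-01],
       [ 5.02295704e-01, -4.86489271e-01,  7.14861676e-01],
       [ 6.36692584e-04,  8.26928169e-01,  5.62307209e-01]])}
{'fov_y': 62.543815109355876, 'cx': 318.3835235575498, 'cy': 199.63762599049704, 'hand_eye': array([[ 6.34627807e-04,  9.45958008e-01,  3.24288521e-01,
         8.37506897e-02],
       [ 9.99999781e-01, -5.39889910e-04, -3.82111843e-04,
         2.52987567e-04],
       [-1.86381658e-04,  3.24288692e-01, -9.45958144e-01,
        -1.43472463e-01],
       [ 0.00000000e+00,  0.00000000e+00,  0.00000000e+00,
         1.00000000e+00]])}
{'time': 0.1, 'qpos': array([-1.14150542,  0.61575452, -0.01261892,  1.42474957,  0.00810914,
        1.10336711, -0.04039369]), 'dq': array([-0.0002507 , -0.00270125, -0.00131558, -0.00441401,  0.00016603,
        0.00071015, -0.00019739]), 'joint_efforts': array([ 1.13273705e-03, -4.70385075e+01,  2.60171117e-01, -1.71570808e+01,
        1.00891039e-02,  5.86626222e-03, -1.27898571e-05]), 'tcp_pos': array([0.28580345, 0.58303842, 0.23029447]), 'tcp_rot': array([[-8.97947504e-01,  4.40101552e-01, -9.51050046e-04],
       [ 4.40102579e-01,  8.97945243e-01, -2.01510480e-03],
       [-3.28598870e-05, -2.22801791e-03, -9.99997517e-01]]), 'ft_force': array([-0.412067  , -0.36955938,  0.25045541]), 'ft_torque': array([ 0.03626776,  0.01337669, -0.03597922]), 'width': 0.08541313865606849}
```

View pics/top0.png

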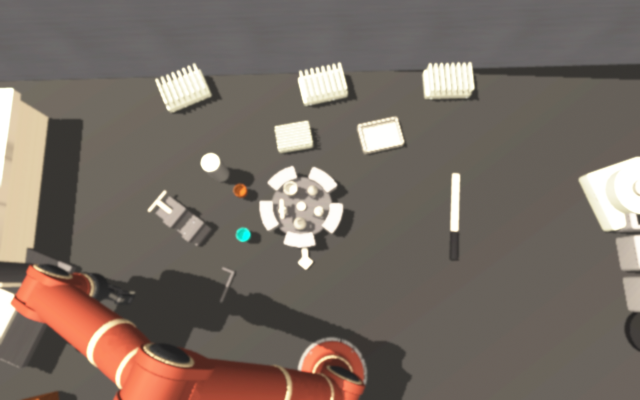

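View pics/scene0.png

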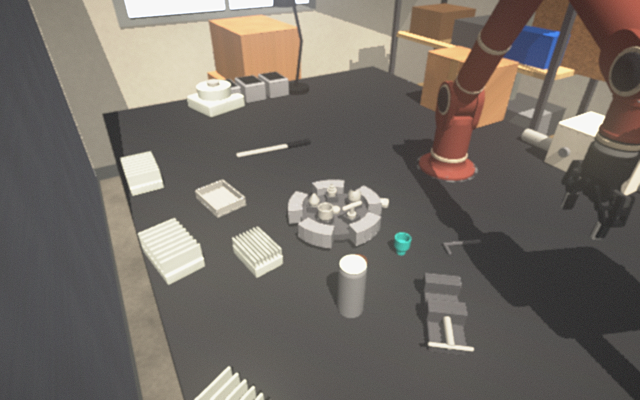

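The top view shows the carousel near (302,207), the pointer tip at (305,262) and what looks like the key's bar near (283,209). A zoomed crop comes next.

```bash
cat > h.py <<'E'
from rig import ctrl,cams
import numpy as np,cv2
def ray(n,u,v,z):
    c=cams.get_calibration(n); f=200/np.tan(np.radians(c['fov_y']/2))
    d=c['orientation']@np.array([(u-c['cx'])/f,-(v-c['cy'])/f,-1]); o=c['origin']
    return (o+d*(z-o[2])/d[2])[:2]
def pix(n,p):
    c=cams.get_calibration(n); f=200/np.tan(np.radians(c['fov_y']/2))
    q=c['orientation'].T@(np.array(p)-c['origin']); return np.array([c['cx']-f*q[0]/q[2],c['cy']+f*q[1]/q[2]])
def lobes(im):
    "axis centre and lobe blobs at rim top from the top view"
    g=cv2.cvtColor(im,cv2.COLOR_RGB2GRAY); m=(g>150).astype(np.uint8)
    n,l,s,c=cv2.connectedComponentsWithStats(m)
    return [(c[i].round(1),s[i,4],ray("top",*c[i],.07).round(4)) for i in range(1,n) if s[i,4]>15 and abs(c[i][0]-302)<60 and abs(c[i][1]-212)<65]
E
python3 - <<'E'
from h import *
im=cv2.imread("pics/top0.png")
for r in lobes(im[:,:,::-1]): print(r)
c=im[155:275,245:355]
cv2.imwrite("pics/c0.png",cv2.resize(c,None,fx=5,fy=5,interpolation=cv2.INTER_CUBIC))
E
```

```text
(array([301. , 208.3]), np.int32(4159), array([0.5214, 0.0848]))
(array([242.3, 191. ]), np.int32(28), array([0.5848, 0.2775]))
(array([242.7, 234.3]), np.int32(148), array([0.4413, 0.2749]))
```

View pics/c0.png

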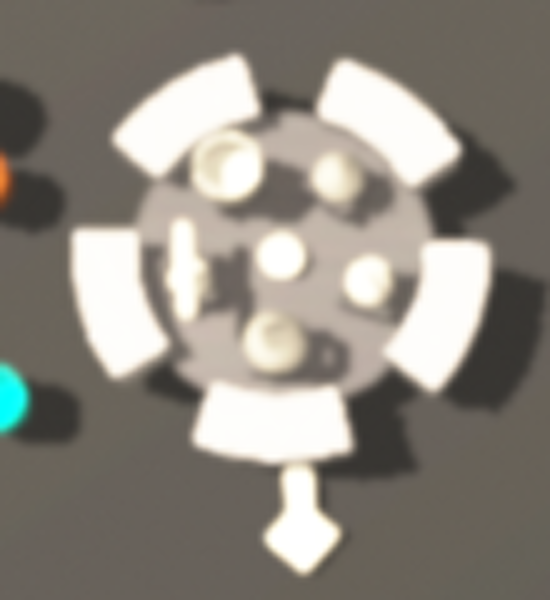

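Zoomed crop (5x, offset 245,155): five white lobes, the hub at about (281,255), the T-shaped key at left at (183,270), the chuck at the front at (275,342), and the pointer tip at (303,570). So the key must move from left to front, about 72° counter-clockwise. Next I measure.

```bash
cat >> h.py <<'E'
from scipy.optimize import least_squares
def measure(im, cx=None):
    m=(im.min(2)>225).astype(np.uint8)
    n,l,s,c=cv2.connectedComponentsWithStats(m)
    B=[(s[i,4],c[i],l==i) for i in range(1,n) if s[i,4]>8 and abs(c[i][0]-302)<50 and abs(c[i][1]-217)<55]
    P=[]
    for a,q,mm in B:
        print(a,q.round(1),ray("top",*q,.07).round(4))
    L=[ray("top",*q,.07) for a,q,_ in B if a>150]
    return np.array(L)
def fit(L):
    # common centre, radius, phase mod 72
    f=lambda p:np.ravel([L[i]-p[:2]-p[2]*np.array([np.cos(t),np.sin(t)]) for i in range(len(L)) for t in [p[3]+2*np.pi/5*np.round((np.arctan2(*(L[i]-p[:2])[::-1])-p[3])/(2*np.pi/5))]])
    r=least_squares(f,[*L.mean(0),.11,np.pi]); return r.x,np.abs(r.fun).max()
E
python3 - <<'E'
from h import *
im=cv2.imread("pics/top0.png")[:,:,::-1]
L=measure(im); print(len(L)); x,e=fit(L); print(x,np.degrees(x[3]),e)
a=x[:2]
def ang(u,v,z):
    p=ray("top",245+u/5-.4,155+v/5-.4,z); d=p-a; print(p.round(4),np.hypot(*d).round(4),np.degrees(np.arctan2(d[1],d[0])).round(1))
ang(183,270,.1); ang(303,570,.013); ang(302,536,.013); ang(281,255,.08)
print(ray("top",242.7,234.3,.02),ray("top",242,190,.02), "hexkey",ray("top",228,285,.01),"can",ray("top",210,160,.14),"vice",ray("top",207,240,.05))
E
```

```text
307 [282.1 177.3] [0.6281 0.1454]
306 [322.  178.8] [0.6191 0.013 ]
66 [292.1 189.2] [0.5866 0.1129]
20 [310.3 189.6] [0.5834 0.0528]
70 [281.4 208.5] [0.5225 0.149 ]
319 [267.4 214.6] [0.5036 0.1948]
55 [300.6 205.7] [0.5302 0.086 ]
328 [332.9 216.8] [ 0.4904 -0.0188]
49 [317.7 210.4] [0.5129 0.0304]
17 [296.3 224. ] [0.47  0.101]
346 [299.  239.2] [0.4202 0.0931]
139 [304.7 259.5] [0.3551 0.0761]
5
[0.5322832  0.0855245  0.11276878 3.07568035] 176.2235031780279 0.0009627308277355313
[0.5166 0.1468] 0.0633 104.3
[0.3282 0.0769] 0.2043 -177.6
[0.3505 0.0771] 0.1819 -177.3
[0.5285 0.0848] 0.0038 -169.0
[0.44735008 0.28420733] [0.60026769 0.28810823] hexkey [0.28179287 0.33300628] can [0.67226219 0.36766639] vice [0.42814283 0.39532318]
```

Pointer at about 182.6°, key at 104.2° (radius 63 mm against the stated 62), so the turn needed is about +78.4° CCW. I'll push in the notch on the -y side, at -75.8°, using shut fingers.

Emit:
play_rows([
  [[14.6,-32.6,0,0,0,-0.0456,0],[14.6,-32.6,0,0,0,-0.0456,0],[14.6,-32.6,0,0,0,-0.0456,0],[14.6,-32.6,0,0,0,-0.0456,0],[14.6,-32.6,0,0,0,-0.0456,0],[14.6,-32.6,0,0,0,-0.0456,0],[14.6,-32.6,0,0,0,-0.0456,0],[14.6,-32.6,0,0,0,-0.0456,0],[14.6,-32.6,0,0,0,-0.0456,0],[14.6,-32.6,0,0,0,-0.0456,0],[14.6,-32.6,0,0,0,-0.0456,0],[14.6,-32.6,0,0,0,-0.0456,0],[14.6,-32.6,0,0,0,-0.0456,0],[14.6,-32.6,0,0,0,-0.0456,0],[14.6,-32.6,0,0,0,-0.0456,0],[14.6,-32.6,0,0,0,-0.0456,0],[14.6,-32.6,0,0,0,-0.0456,0],[14.6,-32.6,0,0,0,-0.0456,0],[14.6,-32.6,0,0,0,-0.0456,0],[0,0,0,0,0,0,0]],
])

```text
time: 1.77
tcp_pos: [0.565, -0.0459, 0.2312]
tcp_rot: [[-0.233, 0.973, 0.002], [0.972, 0.233, -0.008], [-0.008, 0.0, -1.0]]
ft_force: [0.2, -1.0, 0.8]
width: 0.0004
```

Emit:
play_rows([
  [[0,0,-20,0,0,0,0],[0,0,-20,0,0,0,0],[0,0,-20,0,0,0,0],[0,0,-20,0,0,0,0],[0,0,0,0,0,0,0],[0,0,0,0,0,0,0]],
])

```text
time: 2.27
tcp_pos: [0.5626, -0.0355, 0.1504]
tcp_rot: [[-0.246, 0.969, -0.003], [0.969, 0.246, 0.0], [0.001, -0.003, -1.0]]
ft_force: [0.6, 1.0, 0.8]
width: -0.0004
```

```bash
python3 - <<'E'
from h import *
s=ctrl.read_state(); print(s['tcp_pos'],s['ft_force'],s['qpos'])
im=cams.read_camera("wrist"); c=cams.get_calibration("wrist"); f=200/np.tan(np.radians(c['fov_y']/2))
def wp(p):
    q=s['tcp_rot'].T@(np.array(p)-s['tcp_pos']); H=c['hand_eye']; q=H[:3,:3].T@(q-H[:3,3]); return int(c['cx']-f*q[0]/q[2]),int(c['cy']+f*q[1]/q[2])
im=im[:,:,::-1].copy()
for p in [(.5627,-.0357,.07),(.5323,.0855,.07),(*s['tcp_pos'][:2],.07)]: 
    print(wp(p)); cv2.circle(im,wp(p),4,(0,0,255),2)
cv2.imwrite("pics/w1.png",im)
E
```

```text
[ 0.56260394 -0.03550239  0.15041612] [0.62442251 0.96313759 0.79640618] [-0.14390418  0.58649906  0.26246108  1.77939456 -0.20045674  0.80487725
  0.46546928]
(318, 209)
(319, 15)
(318, 209)
```

View pics/w1.png

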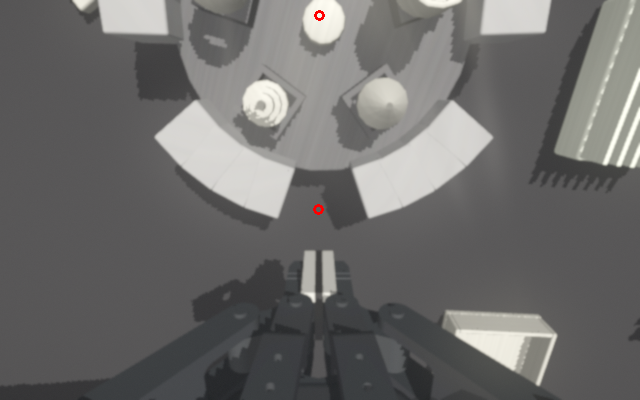

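The wrist view shows the notch centred at about (323,190), the target mark at (318,209), and fingers about 16 mm wide, so the finger lines up well. Lower into the notch.

Emit:
play_rows([
  [[0,0,-18,0,0,0,0],[0,0,-18,0,0,0,0],[0,0,-18,0,0,0,0],[0,0,-18,0,0,0,0],[0,0,-18,0,0,0,0],[0,0,-15,0,0,0,0],[-1,4,0,0,0,0,0],[0,0,0,0,0,0,0],[0,0,0,0,0,0,0]],
])

```text
time: 3.07
tcp_pos: [0.5638, -0.0313, 0.0479]
tcp_rot: [[-0.247, 0.969, 0.003], [0.969, 0.247, 0.0], [-0.001, 0.003, -1.0]]
ft_force: [-0.3, 0.2, 1.0]
width: -0.0003
```

```bash
python3 - <<'E'
import numpy as np
a=np.array([.5323,.0855]);R=.1205
th=np.radians(-75.8+np.arange(0,81,2.0))
p=(a+R*np.c_[np.cos(th),np.sin(th)])*1000
print(np.diff(p,axis=0).round(1).tolist())
E
```

```text
[[4.1, 1.1], [4.0, 1.2], [4.0, 1.4], [3.9, 1.5], [3.9, 1.7], [3.8, 1.8], [3.7, 1.9], [3.7, 2.1], [3.6, 2.2], [3.5, 2.3], [3.4, 2.4], [3.4, 2.5], [3.3, 2.7], [3.2, 2.8], [3.1, 2.9], [3.0, 3.0], [2.9, 3.1], [2.7, 3.2], [2.6, 3.3], [2.5, 3.4], [2.4, 3.5], [2.3, 3.5], [2.2, 3.6], [2.0, 3.7], [1.9, 3.8], [1.8, 3.8], [1.6, 3.9], [1.5, 3.9], [1.4, 4.0], [1.2, 4.0], [1.1, 4.1], [0.9, 4.1], [0.8, 4.1], [0.6, 4.2], [0.5, 4.2], [0.4, 4.2], [0.2, 4.2], [0.1, 4.2], [-0.1, 4.2], [-0.2, 4.2]]
```

Emit:
play_rows([
  [[4.1,1.1,0,0,0,0.0349,0],[4.0,1.2,0,0,0,0.0349,0],[4.0,1.4,0,0,0,0.0349,0],[3.9,1.5,0,0,0,0.0349,0],[3.9,1.7,0,0,0,0.0349,0],[3.8,1.8,0,0,0,0.0349,0],[3.7,1.9,0,0,0,0.0349,0],[3.7,2.1,0,0,0,0.0349,0],[3.6,2.2,0,0,0,0.0349,0],[3.5,2.3,0,0,0,0.0349,0],[3.4,2.4,0,0,0,0.0349,0],[3.4,2.5,0,0,0,0.0349,0],[3.3,2.7,0,0,0,0.0349,0],[3.2,2.8,0,0,0,0.0349,0],[3.1,2.9,0,0,0,0.0349,0],[3.0,3.0,0,0,0,0.0349,0],[2.9,3.1,0,0,0,0.0349,0],[2.7,3.2,0,0,0,0.0349,0],[2.6,3.3,0,0,0,0.0349,0],[2.5,3.4,0,0,0,0.0349,0]],
])

```text
time: 4.73
tcp_pos: [0.6312, 0.015, 0.0463]
tcp_rot: [[-0.813, 0.582, 0.0], [0.582, 0.813, -0.0], [-0.0, 0.0, -1.0]]
ft_force: [1.4, -4.0, -0.2]
width: -0.0001
```

```bash
python3 - <<'E'
from h import *
s=ctrl.read_state(); print(s['tcp_pos'],s['ft_force'])
im=cams.read_camera("top"); cv2.imwrite("pics/top2.png",im[:,:,::-1]); measure(im)
im=im[135:285,240:370,::-1]
cv2.imwrite("pics/c2.png",cv2.resize(im,None,fx=4,fy=4,interpolation=cv2.INTER_CUBIC))
E
```

```text
[0.63119577 0.01502774 0.04631514] [ 1.37379635 -4.02799015 -0.17659859]
194 [298.8 171.4] [0.6468 0.0895]
26 [319.5 175. ] [0.6324 0.021 ]
321 [269.3 192. ] [0.5789 0.1884]
24 [300.2 185.9] [0.5968 0.0857]
75 [284.7 197.3] [0.5598 0.1377]
82 [287.  217.9] [0.4909 0.1309]
343 [277.9 230.9] [0.4492 0.161 ]
90 [303.  259.3] [0.3557 0.0814]
```

View pics/c2.png

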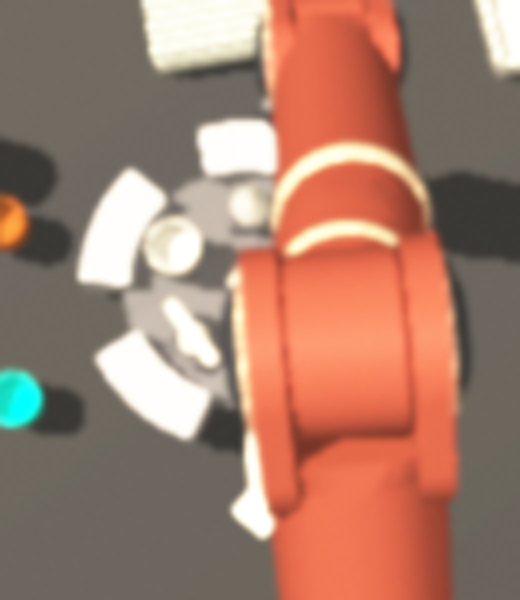

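The crop shows the carousel turning with the finger, all tools still in their pockets and the arm hiding the right half. The key lobe is now at 137.6°, with 45° left. Continue about 38°.

Emit:
play_rows([
  [[2.4,3.5,0,0,0,0.0349,0],[2.3,3.5,0,0,0,0.0349,0],[2.2,3.6,0,0,0,0.0349,0],[2.0,3.7,0,0,0,0.0349,0],[1.9,3.8,0,0,0,0.0349,0],[1.8,3.8,0,0,0,0.0349,0],[1.6,3.9,0,0,0,0.0349,0],[1.5,3.9,0,0,0,0.0349,0],[1.4,4.0,0,0,0,0.0349,0],[1.2,4.0,0,0,0,0.0349,0],[1.1,4.1,0,0,0,0.0349,0],[0.9,4.1,0,0,0,0.0349,0],[0.8,4.1,0,0,0,0.0349,0],[0.6,4.2,0,0,0,0.0349,0],[0.5,4.2,0,0,0,0.0349,0],[0.4,4.2,0,0,0,0.0349,0],[0.2,4.2,0,0,0,0.0349,0],[0,3.0,0,0,0,0.025,0],[0,1.5,0,0,0,0.012,0],[0,0,0,0,0,0,0]],
])

```text
time: 6.45
tcp_pos: [0.6535, 0.0872, 0.0463]
tcp_rot: [[-1.0, -0.008, -0.0], [-0.008, 1.0, 0.001], [-0.0, 0.001, -1.0]]
ft_force: [0.3, -0.3, -0.2]
width: -0.0
```

```bash
cat >> h.py <<'E'
def look(tag):
    s=ctrl.read_state(); print(s['tcp_pos'],s['ft_force'])
    im=cams.read_camera("top"); cv2.imwrite(f"pics/{tag}.png",im[:,:,::-1]); L=measure(im); a=np.array([.5323,.0855])
    print("t",s['time'],"lobe angles",[(np.degrees(np.arctan2(*(p-a)[::-1])).round(1),np.hypot(*(p-a)).round(4)) for p in L])
E
python3 -c "
from h import *
look('top3')"
```

```text
[0.65352006 0.08720718 0.04627235] [ 0.30668481 -0.29709101 -0.20242572]
58 [303.9 171.1] [0.6473 0.0725]
242 [280.  178.6] [0.6237 0.1524]
24 [288.6 189. ] [0.5874 0.1245]
23 [310.6 188.8] [0.5861 0.0518]
331 [267.2 213.7] [0.5065 0.1954]
94 [283.3 208.2] [0.5233 0.1428]
9 [290.9 220.3] [0.4825 0.1184]
196 [292.  239.1] [0.4213 0.1156]
52 [302.4 262.1] [0.3471 0.0836]
t 6.45 lobe angles [(np.float64(36.2), np.float64(0.1133)), (np.float64(103.2), np.float64(0.1129)), (np.float64(164.8), np.float64(0.115))]
```

Emit:
play_rows([
  [[0,1.4,0,0,0,0.0113,0],[0,1.4,0,0,0,0.0113,0],[0,1.4,0,0,0,0.0113,0],[-0.1,1.4,0,0,0,0.0113,0],[-0.1,1.4,0,0,0,0.0113,0],[-0.1,1.4,0,0,0,0.0113,0],[-0.1,1.4,0,0,0,0.0113,0],[-0.2,1.4,0,0,0,0.0113,0],[-0.2,1.4,0,0,0,0.0113,0],[-0.2,1.4,0,0,0,0.0113,0],[0,0,0,0,0,0,0],[0,0,0,0,0,0,0]],
])

```text
time: 7.5
tcp_pos: [0.6525, 0.1007, 0.0463]
tcp_rot: [[-0.993, -0.119, -0.0], [-0.119, 0.993, 0.001], [0.0, 0.001, -1.0]]
ft_force: [0.6, -0.3, -0.9]
width: -0.0001
```

```bash
python3 -c "
from h import *
look('top4')"
```

```text
[0.652484   0.10067034 0.04628508] [ 0.58721569 -0.30530523 -0.89877368]
63 [300.5 171.7] [0.6457 0.084 ]
246 [277.1 181. ] [0.6157 0.1623]
26 [286.7 190.2] [0.5837 0.1309]
24 [308.3 188.9] [0.5859 0.0592]
341 [268.3 217.2] [0.4948 0.1919]
97 [283.4 210.3] [0.5163 0.1425]
130 [293.3 239.6] [0.4196 0.1113]
38 [301.8 262.3] [0.3466 0.0855]
t 7.5 lobe angles [(np.float64(42.6), np.float64(0.1134)), (np.float64(109.4), np.float64(0.1128))]
```

The key is at about 181.4°. I'll back off, lift and swing aside for a clear look.

Emit:
play_rows([
  [[0.5,-4,0,0,0,0,0],[0.5,-4,0,0,0,0,0],[0,0,20,0,0,0,0],[0,0,40,0,0,0,0],[0,0,40,0,0,0,0],[0,0,20,0,0,0,0],[0,-40,0,0,0,0,0],[0,-40,0,0,0,0,0],[0,-40,0,0,0,0,0],[0,-40,0,0,0,0,0],[0,-40,0,0,0,0,0],[0,-40,0,0,0,0,0],[0,-40,0,0,0,0,0],[0,-40,0,0,0,0,0],[0,-40,0,0,0,0,0],[0,-40,0,0,0,0,0],[0,0,0,0,0,0,0]],
])

```text
time: 8.97
tcp_pos: [0.6495, -0.3226, 0.1655]
tcp_rot: [[-0.995, -0.104, -0.003], [-0.104, 0.995, -0.011], [0.004, -0.011, -1.0]]
ft_force: [-0.1, -2.3, -0.1]
width: -0.0001
```

```bash
python3 - <<'E'
from h import *
look('top5')
im=cv2.imread("pics/top5.png"); L=measure(im[:,:,::-1]); x,e=fit(L); print(x,np.degrees(x[3]),e)
cv2.imwrite("pics/c5.png",cv2.resize(im[155:275,245:355],None,fx=5,fy=5,interpolation=cv2.INTER_CUBIC))
E
```

```text
[ 0.64947954 -0.32257343  0.16550815] [-0.14890647 -2.3069671  -0.09648685]
307 [319.5 177.1] [0.6253 0.0212]
307 [279.6 179. ] [0.6223 0.154 ]
46 [310.  188.4] [0.5875 0.0537]
17 [286.6 190.1] [0.5838 0.1311]
325 [333.8 213.9] [ 0.5    -0.0221]
55 [300.7 205.6] [0.5306 0.0856]
329 [268.2 217.3] [0.4947 0.1921]
69 [284.6 211.3] [0.5129 0.1387]
21 [315.7 209.4] [0.5165 0.0368]
82 [300.9 222.6] [0.4741 0.0861]
350 [302.3 239.1] [0.4203 0.0824]
139 [304.7 259.5] [0.3551 0.0761]
t 8.9667 lobe angles [(np.float64(-34.6), np.float64(0.113)), (np.float64(37.3), np.float64(0.1131)), (np.float64(-106.7), np.float64(0.1123)), (np.float64(109.4), np.float64(0.113)), (np.float64(-178.4), np.float64(0.1121))]
307 [319.5 177.1] [0.6253 0.0212]
307 [279.6 179. ] [0.6223 0.154 ]
46 [310.  188.4] [0.5875 0.0537]
17 [286.6 190.1] [0.5838 0.1311]
325 [333.8 213.9] [ 0.5    -0.0221]
55 [300.7 205.6] [0.5306 0.0856]
329 [268.2 217.3] [0.4947 0.1921]
69 [284.6 211.3] [0.5129 0.1387]
21 [315.7 209.4] [0.5165 0.0368]
82 [300.9 222.6] [0.4741 0.0861]
350 [302.3 239.1] [0.4203 0.0824]
139 [304.7 259.5] [0.3551 0.0761]
[0.53251316 0.08551316 0.11269092 3.16592737] 181.39427646876814 0.0004341437444569385
```

View pics/c5.png

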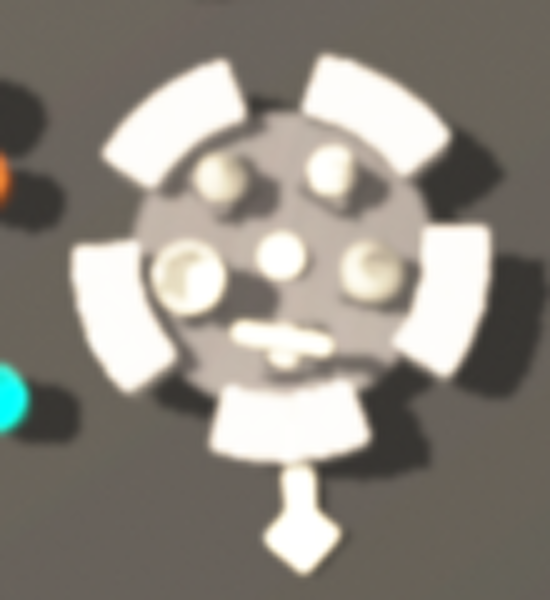

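The clear view shows the key at the front (bar at (283,338)), all tools seated and the lobe phase at 181.4°, with the pointer tip at (303,570). I'll recheck the pointer's direction from its blob.

```bash
python3 - <<'E'
from h import *
a=np.array([.5324,.0855])
A=lambda p:np.degrees(np.arctan2(*(p-a)[::-1]))%360
for f in("top0","top5"):
    im=cv2.imread(f"pics/{f}.png")[:,:,::-1]
    m=(im.min(2)>200).astype(np.uint8); n,l,s,c=cv2.connectedComponentsWithStats(m)
    for i in range(1,n):
        if abs(c[i][0]-304.7)<3 and abs(c[i][1]-259)<5:
            ys,xs=np.where(l==i); P=np.array([ray("top",x,y,.013) for x,y in zip(xs,ys)])
            ce=P.mean(0); d=ce-a; v=np.linalg.eigh(np.cov(P.T))[1][:,1]; print(f,A(ce),np.hypot(*d),"major",np.degrees(np.arctan2(v[1],v[0]))%180, A(P[P[:,0]<.36].mean(0)))
E
```

```text
top0 182.5738089703887 0.1732829224645902 major 2.319669488753931 182.6287841311187
```

Pointer 182.5° against carousel 181.4°: a nudge of about 1° is left. Going back in.

Emit:
play_rows([
  [[0,40,0,0,0,0,0],[0,40,0,0,0,0,0],[0,40,0,0,0,0,0],[0,40,0,0,0,0,0],[0,40,0,0,0,0,0],[0,40,0,0,0,0,0],[0,40,0,0,0,0,0],[0,40,0,0,0,0,0],[0,40,0,0,0,0,0],[0,38,0,0,0,0,0],[0,0,0,0,0,0,0],[0,0,0,0,0,0,0],[0,0,0,0,0,0,0]],
])

```text
time: 10.1
tcp_pos: [0.6531, 0.0905, 0.1662]
tcp_rot: [[-0.993, -0.12, -0.0], [-0.12, 0.993, -0.001], [0.001, -0.0, -1.0]]
ft_force: [0.8, 0.3, -0.4]
width: -0.0001
```

Emit:
play_rows([
  [[0,0,-20,0,0,0,0],[0,0,-20,0,0,0,0],[0,0,-20,0,0,0,0],[0,0,-20,0,0,0,0],[0,0,-20,0,0,0,0],[0,0,-20,0,0,0,0],[0,0,0,0,0,0,0],[0,2,0,0,0,0,0],[-0.2,2,0,0,0,0,0],[-0.3,2,0,0,0,0,0],[-0.3,2,0,0,0,0,0],[0,0,0,0,0,0,0],[0,0,0,0,0,0,0]],
])

```text
time: 11.18
tcp_pos: [0.6531, 0.0985, 0.0472]
tcp_rot: [[-0.993, -0.119, 0.001], [-0.119, 0.993, 0.0], [-0.001, 0.0, -1.0]]
ft_force: [0.7, 0.1, -0.5]
width: 0.0002
```

```bash
python3 -c "
from h import *
look('top6')"
```

```text
[0.65311401 0.09853517 0.04715228] [ 0.71247561  0.08299458 -0.54603157]
61 [301.6 171.4] [0.6465 0.0802]
254 [277.4 180.8] [0.6163 0.1613]
26 [286.7 190.2] [0.5837 0.1309]
22 [309.2 188.9] [0.586  0.0563]
341 [268.3 217.2] [0.4948 0.1919]
97 [283.4 210.3] [0.5163 0.1425]
137 [293.6 239.5] [0.4199 0.1106]
46 [302.1 262.2] [0.3469 0.0845]
t 11.1833 lobe angles [(np.float64(42.1), np.float64(0.1132)), (np.float64(109.4), np.float64(0.1128))]
```

Emit:
play_rows([
  [[-0.1,1,0,0,0,0,0],[-0.1,1,0,0,0,0,0],[-0.2,1,0,0,0,0,0],[-0.2,0.8,0,0,0,0,0],[-0.2,0.8,0,0,0,0,0],[-0.1,0.5,0,0,0,0,0],[0,0,0,0,0,0,0],[0,0,0,0,0,0,0]],
])

```text
time: 11.9
tcp_pos: [0.6519, 0.1028, 0.0463]
tcp_rot: [[-0.993, -0.119, -0.0], [-0.119, 0.993, -0.001], [0.0, -0.001, -1.0]]
ft_force: [-0.2, -1.7, 0.8]
width: 0.0002
```

```bash
python3 -c "
from h import *
look('top7')"
```

```text
[0.6519028  0.10277205 0.04628825] [-0.18309832 -1.7491938   0.8258498 ]
61 [299.9 171.6] [0.646  0.0859]
245 [276.6 181.4] [0.6145 0.1641]
24 [286.6 190.2] [0.5834 0.1312]
23 [307.5 188.9] [0.586  0.0619]
342 [268.5 217.8] [0.4929 0.1912]
79 [284.6 211.1] [0.5137 0.1383]
109 [293.2 239.7] [0.4193 0.1118]
27 [301.2 262.2] [0.3469 0.0874]
t 11.9 lobe angles [(np.float64(43.7), np.float64(0.1137)), (np.float64(110.5), np.float64(0.1128))]
```

Lobe at 110.5°, so the key is at 182.5° and matches the pointer. Back off, lift and clear.

Emit:
play_rows([
  [[0.5,-4,0,0,0,0,0],[0.5,-4,0,0,0,0,0],[0,0,20,0,0,0,0],[0,0,40,0,0,0,0],[0,0,40,0,0,0,0],[0,0,20,0,0,0,0],[0,-40,0,0,0,0,0],[0,-40,0,0,0,0,0],[0,-40,0,0,0,0,0],[0,-40,0,0,0,0,0],[0,-40,0,0,0,0,0],[0,-40,0,0,0,0,0],[0,-40,0,0,0,0,0],[0,-40,0,0,0,0,0],[0,-40,0,0,0,0,0],[0,-20,0,0,0,0,0],[0,0,0,0,0,0,0],[0,0,0,0,0,0,0],[0,0,0,0,0,0,0]],
])

```text
time: 13.53
tcp_pos: [0.6533, -0.2827, 0.1661]
tcp_rot: [[-0.993, -0.121, 0.0], [-0.121, 0.993, 0.003], [-0.001, 0.003, -1.0]]
ft_force: [0.4, 0.6, 0.9]
width: 0.0002
```

```bash
python3 - <<'E'
from h import *
look('top8')
im=cv2.imread("pics/top8.png"); x,e=fit(measure(im[:,:,::-1])); print(x,np.degrees(x[3]),e)
E
```

```text
[ 0.65326804 -0.28268061  0.16606301] [0.38419709 0.58855651 0.89422853]
303 [318.9 176.7] [0.6266 0.0231]
308 [279.  179.4] [0.6211 0.1558]
51 [309.9 188.3] [0.588 0.054]
18 [286.4 190.3] [0.5833 0.1318]
326 [334.1 213.1] [ 0.5026 -0.0229]
56 [300.6 205.6] [0.5304 0.0858]
329 [268.5 218. ] [0.4922 0.1913]
68 [284.9 211.4] [0.5128 0.1375]
19 [315.7 209.3] [0.5169 0.0366]
77 [300.9 222.6] [0.4741 0.0859]
348 [302.8 239.1] [0.4203 0.0808]
139 [304.7 259.5] [0.3551 0.0761]
t 13.5333 lobe angles [(np.float64(-33.5), np.float64(0.1131)), (np.float64(38.4), np.float64(0.1133)), (np.float64(-105.3), np.float64(0.1124)), (np.float64(110.7), np.float64(0.1131)), (np.float64(-177.6), np.float64(0.1121))]
303 [318.9 176.7] [0.6266 0.0231]
308 [279.  179.4] [0.6211 0.1558]
51 [309.9 188.3] [0.588 0.054]
18 [286.4 190.3] [0.5833 0.1318]
326 [334.1 213.1] [ 0.5026 -0.0229]
56 [300.6 205.6] [0.5304 0.0858]
329 [268.5 218. ] [0.4922 0.1913]
68 [284.9 211.4] [0.5128 0.1375]
19 [315.7 209.3] [0.5169 0.0366]
77 [300.9 222.6] [0.4741 0.0859]
348 [302.8 239.1] [0.4203 0.0808]
139 [304.7 259.5] [0.3551 0.0761]
[0.53256918 0.08563862 0.11277666 3.18606644] 182.54816032461966 0.0007681583744812356
```

View pics/top8.png

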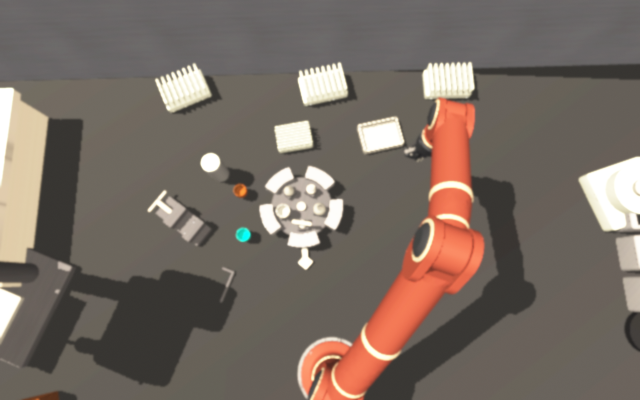

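The top view shows the key at the front at about (302,223), above the pointer tip at (305,262). The bystanders are where they were and the hand is clear. Handing in.

```bash
python3 -c "
from rig import ctrl
print(ctrl.finish_job())"
```

```text
the job is handed in; nothing more can be done
None
```

The chuck key now stands at the front, in line with the pointer, and I have handed the job in. I pushed one rim notch with shut fingers about 78° counter-clockwise, finishing with a nudge of about 1°. Then I lifted the hand clear.

- **Alignment:** in the last clear top view the carousel's key direction was 182.5° and the pointer 182.5°. Camera calibration leaves about half a degree of doubt.
- **Scene:** the tools looked seated in their pockets, and the bystanders in view looked unmoved, by eye. The arm hides the file in that last picture, so I could not confirm it, but the hand passed at least 100 mm above the bench on that side.
- **Forces and time:** the force readings, taken at the end of each move, stayed under about 5 N. The clock stood at about 13.5 s at hand-in.
- **Disagreement:** the first check after pushing read 181.4°, about 1° short, which is why I made the extra nudge.

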